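Unbolt and open the shielded test box

TASK

Open the shielded test box on the bench: unscrew the red bolt knob in steps, anticlockwise, all the way up until it stops turning, and only then swing the blue door open by its handle to about a right angle and leave it standing there. Leave the meter, the screwdriver, the bin and the spool where they are.

Things in the scene. Friction and masses are not known exactly. Their poses are not given: they have to be found in the camera images.
- box: Aluminium shielded test box fixed to the bench, 200 (x) x 210 (y) x 180 (z) mm. Origin: centre of its underside. Its own -x axis points out of its front, where the door is. A steel bracket 34 mm wide, 8 mm thick (top 188 mm above the bench) at y +30 mm reaches 47 mm out over the door from the roof and carries the bolt.
- knob_grip (a point): Centre of the round red ribbed bolt knob, 36 mm diameter, 26 mm tall, upright axis, at x -122.5, y +30 mm in the box's frame. Anticlockwise seen from above raises it, 24 mm per turn (3.82 mm per rad), so the grasp must rise with it. It needs 0.5 to 0.7 turn and stays where left. It turns with about 0.2 N m; at its unmarked upper stop it goes hard and the torque soon passes 0.45 N m.
- door (a joint): Opening angle of the blue door, rad: 0 shut, grows as it swings out of the box's front, limit 1.9. Turning takes about 0.12 N m; it stays where it is left. Panel 206 mm wide, 156 mm tall, 14 mm thick, upper edge 170 mm above the bench.
- door_hinge (a point): Point on the door's upright hinge axis, 90 mm above the bench; in the box's frame at x -109, y +103 mm. Its axes turn with the door (equal to the box's when shut). Seen from above the door opens clockwise about it.
- handle (a point): Grip point on the door's handle, 140 mm above the bench: an upright steel bar of 12 mm diameter, 95 to 160 mm above the bench, with a level 12 mm stay to the door at each end, free from above (top at 166 mm). Its axis is 40 mm before the door's outer face; from the hinge x -47, y -165 mm in the hinge point's axes. Pinch it with the fingers on its two sides along the door's width.
- meter_center (a point): Centre of a loose yellow multimeter, 130 x 70 x 28 mm, lying on the rear part of the box's roof. Not to be disturbed.
- driver: Loose screwdriver with an orange handle, lying on the bench. Not to be disturbed.
- bin: Loose open blue parts bin, 110 x 85 x 50 mm, origin under its centre, on the bench. Not to be disturbed.
- spool_center (a point): Centre of a loose grey wire spool, 52 mm diameter, 40 mm tall, upright on the bench. Not to be disturbed.
- stem_tip (a point): Lower end of the knob's 10 mm steel stem, 63 mm below the knob's centre, rising with the knob. Below 170 mm above the bench it stands in front of the door and bars it; with the knob at its stop it is well clear above the door.

How it is judged:
By the outcome, as a careful person would: the job done as asked, in the order asked, and still so for the second after the job is handed in, with the robot touching nothing.
It also fails if it takes over 72 s, if anything falls off the work surface, if the arm or the gripper's body presses on something with over 40 N, if the wrist force passes 120 N, or if a joint passes its speed limit or range.

ROBOT

A 7-joint arm with a two-finger parallel gripper is mounted at the origin on the work surface. World frame = base frame: x ahead of the robot, y to its left, z up, the work surface at z = 0. Lengths are in mm, angles in rad, forces in N, time in s.
With the tool pointing down it reaches from about 400 to 850 mm from the base axis. Payload 4.4 kg.
Tool frame: the origin (TCP) lies between the finger pads; the fingertips stand 25 mm ahead of it and the grasp point (between the pads) lies 6 mm ahead of it; y points along the fingers, z is the direction in which the jaws open and shut, and the axes are right-handed (so a half turn about y gives the same grasp; the last joint's range is limited). The gripper opens to 94 mm and grips with 3 to 60 N. Pads are 16 mm wide; open, the fingers measure 119 mm over their backs; the gripper's body (75 mm by 177 mm) begins 78 mm behind the grasp point.
Start: joints at [-1.198, 0.628, 0.038, 1.517, -0.027, 0.996, -0.02], TCP at [276.133, 588.446, 210.378] pointing down, gripper open.
Joint ranges: [-3.06, 3.06], [-0.37, 2.12], [-1.25, 1.32], [0.18, 2.47], [-1.1, 4.24], [0.23, 1.98], [-2.94, 2.94]. Speed limits (rad/s): [2.57, 2.57, 3.14, 3.14, 3.14, 3.14, 3.14].

INTERFACE

Orientations are given as [roll, pitch, yaw] about the fixed x, y, z axes, in that order (R = Rz(yaw) Ry(pitch) Rx(roll)).
In Python, from station import arm gives the robot as it stands.
- The arm moves only by the shell command python3 -m inch 'ROWS' [FORCE]. ROWS is JSON, a list that holds one entry, the list of rows, each a list of 5 numbers: the closure, from 0 (fully open) to 1 (shut), then the shift along the tool's x, y, z in mm, then the turn about the tool's y in rad. A call has 1 to 10 rows; each row shifts and turns the pose as measured when the row begins, along the tool's axes as they then stand; what a row does not reach is not made up. A row lasts 1/8 s, in which the tool goes at most 62.5 mm and 10.7 degrees, less where a joint would pass 70% of its speed; a pose out of reach is approached as far as the arm can. A call with a gripper value outside its range is refused whole. The fingers move at their own pace and stop on an object; FORCE is the grip in N (left out, the last holds). Time passes only in rows, so rows that do not move let the fingers close. It gives the time, the measured TCP pose, the force and the opening at its end, in the units of the state.
- arm.get_state(): the state, without advancing time (a new reading comes with each control period).
- arm.get_image(name): name is "side" or "top" or "wrist"; returns a dict with "pixels" (420x560x3 uint8, red, green, blue), "vertical_fov" (degrees; the focal length in pixels is half the picture's height over the tangent of half this angle, whatever the lens; pixels are square), "cx", "cy" (the principal point, pixels), "rvec" (rotation vector, rad) and "tvec" (3), from world to camera coordinates, as OpenCV has them; the wrist camera has in their place "hand_eye" (4x4, takes a point from camera to tool coordinates, whose origin is the TCP and whose axes are the tool frame's). Camera axes: x right, y down, z forward; pixel columns grow to the right and rows downward; lengths in mm; the calibration is good to about 2 mm. The wrist camera is an equidistant fisheye: a pixel r from the principal point sees the ray r / f radians off the axis. A picture is of the moment at which its call begins: read the wrist's pose just before it. There is no depth.
- arm.sign_off(): hands the job in, once; it reports no verdict.
The state is a dict: "time": time; "joint_positions": joint angles; "joint_vel": joint speeds; "joint_torque": joint torques, N m; "tcp_pos": TCP position; "tool_rot": TCP orientation; "force": force on the tool from outside, world axes, zero at the start; "torque": the same for the moment, N m; "finger_gap": finger opening in mm.
Only numpy, scipy, OpenCV 4.12 (cv2) and the standard library are available. Lean on these libraries where they do the work, as an engineer would, in place of code of your own. Each camera call takes 0.05 s, during which the arm holds its last target. There are 200 camera calls.

## Working session

There is one attempt and no reset: what is moved stays moved. The work goes in short steps, Python scripts to look and compute and a shell command to move; the robot and the scene stay as the last step left them, time stands still between calls to the robot, and variables do not carry over. Pictures are saved under pics/ and viewed, about 8 in all and at most 12, crops included, and the job is handed in when it is done.

```bash
mkdir -p pics; ls; cat > h.py <<'E'
import numpy as np, cv2
from station import arm
from scipy.spatial.transform import Rotation as R
def snap(n,f):
    im=arm.get_image(n); cv2.imwrite('pics/'+f,im['pixels'][:,:,::-1]); return im
def ray(im,u,v):
    f=210/np.tan(np.radians(im['vertical_fov'])/2)
    Rm=R.from_rotvec(np.ravel(im['rvec'])).as_matrix(); t=np.ravel(im['tvec'])
    d=Rm.T@np.array([(u-im['cx'])/f,(v-im['cy'])/f,1]); return -Rm.T@t,d/np.linalg.norm(d)
def onz(im,u,v,z):
    o,d=ray(im,u,v); return o+d*(z-o[2])/d[2]
def proj(im,P):
    f=210/np.tan(np.radians(im['vertical_fov'])/2)
    K=np.array([[f,0,im['cx']],[0,f,im['cy']],[0,0,1]])
    return cv2.projectPoints(np.array(P,float).reshape(-1,3),np.ravel(im['rvec']),np.ravel(im['tvec']),K,None)[0][:,0]
def st():
    s=arm.get_state(); print({k:np.round(s[k],3).tolist() for k in ('time','joint_positions','tcp_pos','tool_rot','force','torque','finger_gap')}); return s
E
python3 - <<'E'
from h import *
st()
a=snap('top','t1.png');b=snap('side','s1.png')
for i in(a,b): print({k:v for k,v in i.items() if k!='pixels'}, ray(i,280,210))
E
```

```text
pics
{'time': 0.0, 'joint_positions': [-1.198, 0.629, 0.038, 1.518, -0.027, 0.996, -0.02], 'tcp_pos': [275.829, 587.847, 209.47], 'tool_rot': [-1.573, 0.0, -0.439], 'force': [0.318, 0.139, -0.637], 'torque': [-0.065, -0.028, 0.006], 'finger_gap': 93.936}
{'vertical_fov': 47.2125018801196, 'cx': 272.2069844186085, 'cy': 216.63809737323078, 'rvec': array([ 2.06127163, -2.16869388,  0.21416956]), 'tvec': array([ -17.92317679,  542.09320043, 1306.35247655])} (array([ 268.40461494,  -37.91223621, 1388.25959252]), array([ 0.21255782, -0.0223984 , -0.97689175]))
{'vertical_fov': 56.07215665689857, 'cx': 277.6197712028294, 'cy': 211.66083459837222, 'rvec': array([ 2.15886308, -0.31448713,  0.15490056]), 'tvec': array([-543.76320271,  183.91606844, 1031.63048327])} (array([ 317.43105909, -867.24496898,  735.45134535]), array([ 0.23413425,  0.78995134, -0.56670806]))
```

View pics/t1.png

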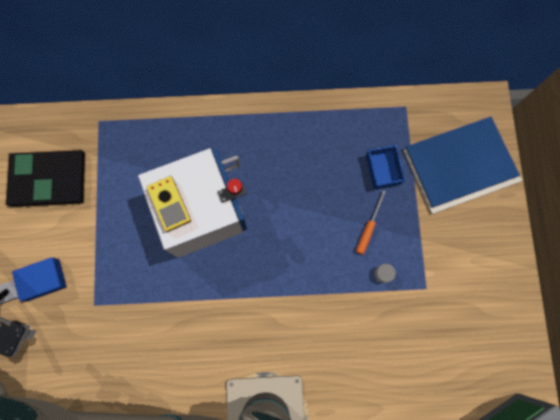

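View pics/s1.png

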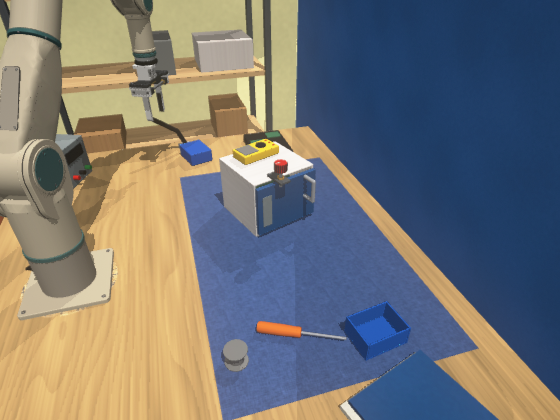

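The top view shows the box at (190,205) with the red knob at (234,186), the handle at (231,161) and the meter at (168,203). The box's front faces image right, which is world -y. The screwdriver, bin and spool are far to the right, out of the way.

```bash
cat > m.py <<'E'
from h import *
a=arm.get_image('top');b=arm.get_image('side')
def big(m):
    c=max(cv2.findContours(m,0,2)[0],key=cv2.contourArea); return c
def red(im):
    p=im['pixels'].astype(int); m=((p[...,0]>110)&(p[...,1]<70)&(p[...,2]<80)).astype(np.uint8)
    m[:, 320:]=0; m[:120]=0;m[250:]=0; c=big(m); M=cv2.moments(c); return M['m10']/M['m00'],M['m01']/M['m00'],cv2.boundingRect(c)
ra,rb=red(a),red(b); print(ra,rb)
o1,d1=ray(a,*ra[:2]);o2,d2=ray(b,*rb[:2])
s=np.linalg.lstsq(np.c_[d1,-d2],o2-o1,rcond=None)[0]
p,q=o1+s[0]*d1,o2+s[1]*d2; print('knob',p,q)
px=a['pixels'].astype(int)
m=((px.min(2)>170)|((px[...,0]>150)&(px[...,1]>110)&(px[...,2]<90))).astype(np.uint8)
m[:,260:]=0;m[:,:120]=0;m[260:]=0;m[:130]=0
m=cv2.morphologyEx(m,cv2.MORPH_CLOSE,np.ones((15,15)));m=cv2.morphologyEx(m,cv2.MORPH_OPEN,np.ones((9,9)))
c=big(m); W=np.array([onz(a,u,v,180)[:2] for u,v in c[:,0]],np.float32)
r=cv2.minAreaRect(W); print(r); B=cv2.boxPoints(r); print(B)
E
python3 m.py
```

```text
(234.1312427409988, 185.43670150987222, (227, 179, 15, 14)) (282.57037037037037, 163.62222222222223, (275, 161, 12, 12))
knob [588.84522189  46.40007073 230.21922513] [595.75025483  45.30409786 232.05011894]
((576.7933959960938, 172.02825927734375), (209.24794006347656, 198.2000274658203), 18.606433868408203)
[[446.0184   232.56665 ]
 [509.2573    44.726025]
 [707.56836  111.48987 ]
 [644.32947  299.3305  ]]
```

```bash
cat > d.py <<'E'
import sys; from h import *
# residual in tool axes to the world point(s) given
s=st(); Rm=R.from_euler('xyz',s['tool_rot']).as_matrix()
for a in sys.argv[1:]:
    print('to',a,'tool d',np.round(Rm.T@(np.array(eval(a))-s['tcp_pos']),1))
print('grasp point',np.round(np.array(s['tcp_pos'])+Rm[:,1]*6,1))
E
python3 -m inch '[[[0,0,-45,0,0],[0,0,-45,0,0],[0,51,0,-36,0],[0,51,0,-36,0],[0,51,0,-36,0],[0,51,0,-36,0],[0,51,0,-36,0],[0,51,0,-36,0],[0,51,0,-36,0],[0,51,0,-36,0]]]' 20
python3 d.py 588,46,300
```

```text
time: 1.45
tcp_pos: [523.0, 156.7, 301.0]
tool_rot: [-1.571, 0.001, -0.427]
force: [1.0, -0.2, -0.1]
finger_gap: 93.8
{'time': 1.45, 'joint_positions': [-0.44, 0.387, 0.14, 1.687, -0.06, 1.072, 0.863], 'tcp_pos': [523.049, 156.663, 301.003], 'tool_rot': [-1.571, 0.001, -0.427], 'force': [0.994, -0.216, -0.096], 'torque': [0.032, -0.038, -0.02], 'finger_gap': 93.768}
to 588,46,300 tool d [104.9   1.  -73.8]
grasp point [523.  156.7 295. ]
```

```bash

python3 -m inch '[[[0,50,0,-36,0],[0,50,0,-36,0],[0,0,0,0,0.18],[0,0,0,0,0.18],[0,0,0,0,0.18],[0,0,0,0,0.18],[0,0,0,0,0.18],[0,0,0,0,0.18],[0,0,0,0,0.18],[0,0,0,0,0.18]]]' 20
python3 -m inch '[[[0,0,0,0,0.18],[0,0,0,0,0.18],[0,0,0,0,0.18],[0,0,0,0,0.18],[0,0,0,0,0.18],[0,0,0,0,0]]]' 
python3 d.py 588,46,300
python3 - <<'E'
from h import *
i=snap('wrist','w1.png'); print(i['hand_eye'],i['vertical_fov'],i['cx'],i['cy'])
E
```

```text
time: 2.7
tcp_pos: [585.5, 38.7, 299.1]
tool_rot: [-1.573, -0.003, -1.919]
force: [-0.4, 0.3, 0.6]
finger_gap: 94.0
time: 3.45
tcp_pos: [584.4, 39.8, 297.9]
tool_rot: [-1.57, -0.006, -2.847]
force: [0.7, 0.3, -0.3]
finger_gap: 94.0
{'time': 3.45, 'joint_positions': [-0.602, 0.56, 0.806, 1.592, -0.424, 1.18, -0.982], 'tcp_pos': [584.37, 39.786, 297.9], 'tool_rot': [-1.57, -0.006, -2.847], 'force': [0.726, 0.275, -0.255], 'torque': [-0.097, 0.095, -0.016], 'finger_gap': 93.962}
to 588,46,300 tool d [-5.3 -2.1 -4.9]
grasp point [584.3  39.8 291.9]
[[ 2.27393263e-04  9.57493750e-01  2.88453924e-01 -8.44957110e+01]
 [-5.70624729e-04 -2.88453760e-01  9.57493657e-01 -1.73109413e+02]
 [ 9.99999811e-01 -3.82326549e-04  4.80777170e-04 -2.51653790e-01]
 [ 0.00000000e+00  0.00000000e+00  0.00000000e+00  1.00000000e+00]] 65.70646984690485 282.7704856033041 208.96437576308566
```

View pics/w1.png

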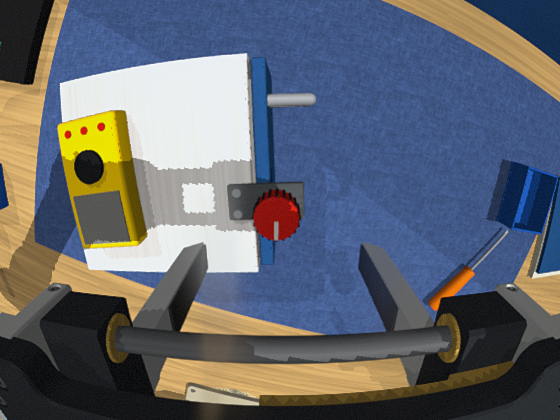

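The wrist view shows the knob's top at about (276,214), the handle's top from (270,100) to (312,100), and the meter at (103,178). I'll cast rays to refine these positions.

```bash
cat >> h.py <<'E'
def wonz(im,s,u,v,z):
    f=210/np.tan(np.radians(im['vertical_fov'])/2); H=im['hand_eye']
    x,y=u-im['cx'],v-im['cy']; r=np.hypot(x,y); t=r/f
    d=np.array([np.sin(t)*x/r,np.sin(t)*y/r,np.cos(t)])
    Rm=R.from_euler('xyz',s['tool_rot']).as_matrix()
    o=Rm@H[:3,3]+s['tcp_pos']; d=Rm@H[:3,:3]@d
    return o+d*(z-o[2])/d[2]
E
cat > w.py <<'E'
from h import *
s=arm.get_state(); im=arm.get_image('wrist'); p=im['pixels'].astype(int)
m=((p[...,0]>110)&(p[...,1]<60)&(p[...,2]<60)).astype(np.uint8); m[:,:200]=0;m[:,350:]=0
m=cv2.morphologyEx(m,cv2.MORPH_CLOSE,np.ones((9,9)))
c=max(cv2.findContours(m,0,2)[0],key=cv2.contourArea); print(cv2.boundingRect(c),cv2.minEnclosingCircle(c))
for z in(225,230,238): print(z,wonz(im,s,*cv2.minEnclosingCircle(c)[0],z).round(1))
print('bar',wonz(im,s,310,100,160).round(1))
for u,v in((247,55),(258,271)): print('front',wonz(im,s,u,v,180).round(1))
E
python3 w.py
```

```text
(253, 197, 46, 43) ((275.79986572265625, 217.5894775390625), 22.807607650756836)
225 [585.3  46.  225. ]
230 [587.   46.4 230. ]
238 [589.6  47.  238. ]
bar [684.7  43.7 160. ]
front [706.6 109.9 180. ]
front [510.7  43.6 180. ]
```

```bash

python3 -m inch '[[[0,-5,0,-5,0],[0,0,25,0,0],[0,0,25,0,0],[0,0,15,0,0],[0,0,0,0,0]]]' 25
python3 d.py 587.5,46.5,232
```

```text
time: 4.18
tcp_pos: [589.2, 48.3, 232.1]
tool_rot: [-1.573, -0.003, -2.837]
force: [0.5, 0.3, 0.7]
finger_gap: 94.3
{'time': 4.175, 'joint_positions': [-0.582, 0.625, 0.757, 1.672, -0.485, 1.044, -0.934], 'tcp_pos': [589.194, 48.287, 232.056], 'tool_rot': [-1.573, -0.003, -2.837], 'force': [0.538, 0.276, 0.666], 'torque': [-0.009, 0.155, 0.008], 'finger_gap': 94.328}
to 587.5,46.5,232 tool d [2.2 0.1 1.2]
grasp point [589.2  48.3 226.1]
```

```bash

python3 -m inch '[[[0.4,2,0,1,0],[0.8,0,0,0,0],[1,0,0,0,0],[1,0,0,0,0],[1,0,0,0,0],[1,0,0,0,0]]]' 40
python3 d.py
python3 -m inch '[[[1,0,-0.7,0,-0.18],[1,0,-0.7,0,-0.18],[1,0,-0.7,0,-0.18]]]'
python3 d.py
```

```text
time: 4.92
tcp_pos: [589.2, 46.5, 234.8]
tool_rot: [-1.572, 0.002, -2.836]
force: [0.1, -0.3, -0.1]
finger_gap: 37.7
{'time': 4.925, 'joint_positions': [-0.582, 0.62, 0.759, 1.674, -0.483, 1.043, -0.931], 'tcp_pos': [589.238, 46.46, 234.807], 'tool_rot': [-1.572, 0.002, -2.836], 'force': [0.069, -0.273, -0.098], 'torque': [-0.014, 0.149, 0.043], 'finger_gap': 37.673}
grasp point [589.2  46.5 228.8]
time: 5.3
tcp_pos: [588.9, 47.3, 236.8]
tool_rot: [-1.572, 0.002, -2.281]
force: [-0.4, 0.1, -0.6]
finger_gap: 35.1
{'time': 5.3, 'joint_positions': [-0.499, 0.577, 0.603, 1.669, -0.376, 1.013, -0.48], 'tcp_pos': [588.895, 47.279, 236.751], 'tool_rot': [-1.572, 0.002, -2.281], 'force': [-0.366, 0.052, -0.611], 'torque': [0.002, 0.246, -0.185], 'finger_gap': 35.057}
grasp point [588.9  47.3 230.8]
```

```bash

python3 -m inch '[[[1,0,-0.7,0,-0.18],[1,0,-0.7,0,-0.18],[1,0,-0.7,0,-0.18],[1,0,-0.7,0,-0.18],[1,0,-0.7,0,-0.18]]]'
python3 d.py 588,46.5,240
python3 -m inch '[[[1,0,-0.7,0,-0.18],[1,0,-0.7,0,-0.18],[1,0,-0.7,0,-0.18],[1,0,-0.7,0,-0.18]]]'
python3 d.py 588,46.5,243
```

```text
time: 5.92
tcp_pos: [587.7, 47.6, 240.3]
tool_rot: [-1.572, 0.004, -1.355]
force: [-0.1, 0.4, -1.2]
finger_gap: 35.0
{'time': 5.925, 'joint_positions': [-0.345, 0.529, 0.344, 1.661, -0.21, 0.989, 0.288], 'tcp_pos': [587.688, 47.605, 240.272], 'tool_rot': [-1.572, 0.004, -1.355], 'force': [-0.065, 0.399, -1.151], 'torque': [-0.022, 0.176, -0.227], 'finger_gap': 34.97}
to 588,46.5,240 tool d [1.1 0.3 0.1]
grasp point [587.7  47.6 234.3]
time: 6.42
tcp_pos: [586.8, 47.1, 243.1]
tool_rot: [-1.569, 0.005, -0.614]
force: [0.4, 1.2, -0.0]
finger_gap: 34.7
{'time': 6.425, 'joint_positions': [-0.217, 0.509, 0.142, 1.654, -0.088, 0.987, 0.913], 'tcp_pos': [586.841, 47.07, 243.115], 'tool_rot': [-1.569, 0.005, -0.614], 'force': [0.378, 1.17, -0.043], 'torque': [-0.075, 0.104, -0.235], 'finger_gap': 34.727}
to 588,46.5,243 tool d [1.3 0.1 0.2]
grasp point [586.8  47.1 237.1]
```

```bash

python3 -m inch '[[[1,0,-0.7,0,-0.18],[1,0,-0.7,0,-0.18],[1,0,-0.7,0,-0.18],[1,0,-0.7,0,-0.18]]]'
python3 d.py 588,46.5,246
python3 -m inch '[[[1,0,-0.7,0,-0.16]]]' >/dev/null; python3 d.py |grep -o "'tcp_pos.*"
python3 -m inch '[[[1,0,-0.6,0,-0.16]]]' >/dev/null; python3 d.py |grep -o "'tcp_pos.*"
```

```text
time: 6.92
tcp_pos: [586.6, 46.1, 246.0]
tool_rot: [-1.566, 0.003, 0.126]
force: [0.2, -0.1, -0.3]
finger_gap: 34.5
{'time': 6.925, 'joint_positions': [-0.087, 0.503, -0.056, 1.647, 0.027, 0.996, 1.546], 'tcp_pos': [586.612, 46.064, 245.956], 'tool_rot': [-1.566, 0.003, 0.126], 'force': [0.235, -0.053, -0.302], 'torque': [-0.022, -0.052, -0.212], 'finger_gap': 34.474}
to 588,46.5,246 tool d [ 1.4 -0.   0.3]
grasp point [586.6  46.1 240. ]
'tcp_pos': [586.644, 45.847, 246.588], 'tool_rot': [-1.566, 0.003, 0.29], 'force': [0.449, 0.388, -0.546], 'torque': [0.073, -0.088, -0.23], 'finger_gap': 34.819}
'tcp_pos': [586.745, 45.627, 247.208], 'tool_rot': [-1.566, 0.002, 0.455], 'force': [0.573, 0.425, -0.491], 'torque': [0.055, 0.034, -0.211], 'finger_gap': 34.637}
```

```bash

for i in 1; do
python3 -m inch '[[[1,0,-0.6,0,-0.16]]]' >/dev/null; python3 d.py |grep -o "'tcp_pos.*"
python3 -m inch '[[[1,0,-0.6,0,-0.16]]]' >/dev/null; python3 d.py |grep -o "'tcp_pos.*"
python3 -m inch '[[[1,0,-0.6,0,-0.16]]]' >/dev/null; python3 d.py |grep -v gras; done
```

```text
'tcp_pos': [586.887, 45.445, 247.825], 'tool_rot': [-1.565, 0.0, 0.619], 'force': [-0.132, -0.2, 0.119], 'torque': [0.033, -0.043, -0.214], 'finger_gap': 34.722}
'tcp_pos': [587.031, 45.258, 248.456], 'tool_rot': [-1.566, -0.001, 0.783], 'force': [0.276, 0.582, -0.161], 'torque': [0.069, -0.074, -0.199], 'finger_gap': 34.639}
{'time': 7.55, 'joint_positions': [0.054, 0.511, -0.273, 1.638, 0.15, 1.016, 2.252], 'tcp_pos': [587.009, 44.941, 248.879], 'tool_rot': [-1.566, -0.001, 0.946], 'force': [-1.657, -2.653, -1.628], 'torque': [-0.762, 0.302, -1.029], 'finger_gap': 34.893}
```

The knob has reached its stop: the torque jumped from 0.21 to 1.03 N m after about 3.75 rad (0.6 turn). I'll release, rise, and turn for the handle. I'm yawing the pinch about 18° so the gripper body clears the raised knob.

```bash

python3 -m inch '[[[0,0,0,0,0],[0,0,0,0,0],[0,0,0,0,0],[0,0,0,0,0],[0,0,-30,0,0],[0,0,-40,0,0],[0,0,0,0,0]]]'
python3 d.py
python3 -m inch '[[[0,0,0,0,0.187],[0,0,0,0,0.187],[0,0,0,0,0.187],[0,0,0,0,0.187],[0,0,0,0,0.187],[0,0,0,0,0.187],[0,0,0,0,0.187],[0,0,0,0,0.187],[0,0,0,0,0.187],[0,0,0,0,0.187]]]'
python3 d.py 686,40,310
python3 w.py
```

```text
time: 8.43
tcp_pos: [587.1, 44.5, 320.2]
tool_rot: [-1.565, -0.0, 0.938]
force: [0.3, -0.7, -1.3]
finger_gap: 93.9
{'time': 8.425, 'joint_positions': [0.059, 0.452, -0.28, 1.53, 0.126, 1.182, 2.267], 'tcp_pos': [587.066, 44.47, 320.193], 'tool_rot': [-1.565, -0.0, 0.938], 'force': [0.346, -0.669, -1.29], 'torque': [0.074, 0.013, 0.012], 'finger_gap': 93.88}
grasp point [587.   44.5 314.2]
time: 9.68
tcp_pos: [581.4, 44.1, 310.2]
tool_rot: [-1.586, 0.012, -0.943]
force: [0.1, 0.8, -0.5]
finger_gap: 94.0
{'time': 9.675, 'joint_positions': [-0.235, 0.452, 0.176, 1.556, -0.086, 1.161, 0.587], 'tcp_pos': [581.387, 44.147, 310.235], 'tool_rot': [-1.586, 0.012, -0.943], 'force': [0.14, 0.806, -0.492], 'torque': [-0.049, 0.03, -0.018], 'finger_gap': 93.96}
to 686,40,310 tool d [64.8 -1.8 82.2]
grasp point [581.3  44.2 304.2]
(270, 208, 46, 44) ((292.5, 229.5), 22.770694732666016)
225 [593.1  39.9 225. ]
230 [592.   41.3 230. ]
238 [590.2  43.5 238. ]
bar [542.1 139.7 160. ]
front [469.2 138.9 180. ]
front [601.7 -31.3 180. ]
```

```bash

python3 -m inch '[[[0,32,0,41,0],[0,32,0,41,0],[0,0,0,0,0],[0.5,0,0,0,0],[0.5,0,0,0,0]]]'
python3 d.py 686,40,200 686,40,146
python3 - <<'E'
from h import *
s=arm.get_state();i=snap('wrist','w2.png')
E
```

```text
time: 10.35
tcp_pos: [682.8, 40.8, 302.9]
tool_rot: [-1.595, 0.018, -0.938]
force: [-0.1, 0.3, 0.0]
finger_gap: 77.3
{'time': 10.35, 'joint_positions': [-0.189, 0.636, 0.173, 1.246, -0.108, 1.298, 0.616], 'tcp_pos': [682.78, 40.785, 302.861], 'tool_rot': [-1.595, 0.018, -0.938], 'force': [-0.106, 0.278, 0.018], 'torque': [-0.014, -0.016, 0.021], 'finger_gap': 77.296}
to 686,40,200 tool d [  4.4 102.7   4.7]
to 686,40,146 tool d [  5.3 156.7   6. ]
grasp point [682.6  40.8 296.9]
```

View pics/w2.png

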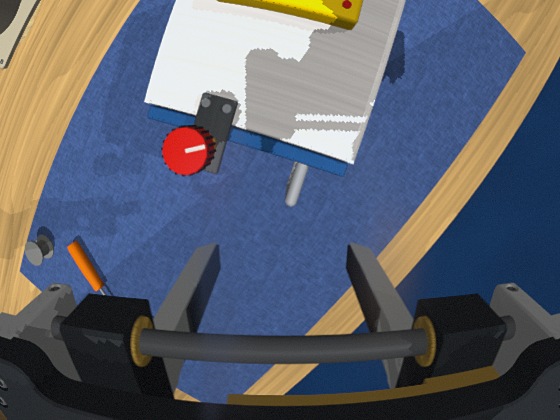

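```bash

python3 -m inch '[[[0.55,4,30,5,0],[0.55,0,40,0,0],[0.55,0,33,0,0],[0.55,0,0,0,0]]]'
python3 d.py 686.5,39,200 686.5,39,146
```

```text
time: 10.9
tcp_pos: [684.9, 41.2, 202.0]
tool_rot: [-1.59, 0.016, -0.936]
force: [0.4, -0.1, 0.2]
finger_gap: 42.1
{'time': 10.9, 'joint_positions': [-0.184, 0.711, 0.159, 1.386, -0.12, 1.079, 0.63], 'tcp_pos': [684.932, 41.213, 202.037], 'tool_rot': [-1.59, 0.016, -0.936], 'force': [0.398, -0.077, 0.15], 'torque': [-0.02, -0.036, 0.054], 'finger_gap': 42.126}
to 686.5,39,200 tool d [ 2.7  2.  -0. ]
to 686.5,39,146 tool d [ 3.6 56.   1. ]
grasp point [684.8  41.2 196. ]
```

```bash

python3 -m inch '[[[0.55,3,20,0,0],[0.55,0,20,0,0],[0.55,0,14,0,0],[0.55,0,0,0,0]]]' 10
python3 d.py 686.5,39,146
python3 - <<'E'
from h import *
i=snap('wrist','w3.png')
E
```

```text
time: 11.4
tcp_pos: [688.9, 39.4, 155.1]
tool_rot: [-1.58, 0.01, -0.935]
force: [-0.6, 1.0, 0.5]
finger_gap: 42.2
{'time': 11.4, 'joint_positions': [-0.177, 0.756, 0.15, 1.434, -0.128, 0.975, 0.642], 'tcp_pos': [688.916, 39.4, 155.095], 'tool_rot': [-1.58, 0.01, -0.935], 'force': [-0.609, 0.972, 0.465], 'torque': [-0.04, 0.001, 0.012], 'finger_gap': 42.234}
to 686.5,39,146 tool d [-1.   9.1 -2.1]
grasp point [688.8  39.4 149.1]
```

View pics/w3.png

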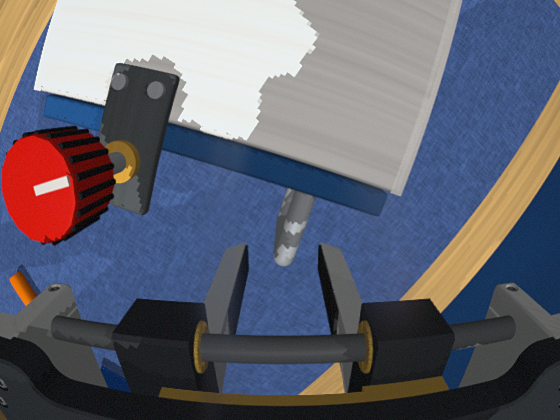

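```bash

python3 -m inch '[[[0.55,-2,8,-0.5,0],[0.8,0,0,0,0],[0.9,0,0,0,0],[1,0,0,0,0],[1,0,0,0,0]]]' 10
python3 d.py 686.5,39,146
```

```text
time: 12.08
tcp_pos: [688.8, 40.7, 150.0]
tool_rot: [-1.577, 0.007, -0.935]
force: [-1.4, -0.1, 0.6]
finger_gap: 12.1
{'time': 12.075, 'joint_positions': [-0.179, 0.759, 0.149, 1.444, -0.129, 0.957, 0.641], 'tcp_pos': [688.777, 40.651, 149.978], 'tool_rot': [-1.577, 0.007, -0.935], 'force': [-1.402, -0.122, 0.561], 'torque': [-0.24, 0.354, 0.024], 'finger_gap': 12.054}
to 686.5,39,146 tool d [ 0.   4.  -2.8]
grasp point [688.7  40.7 144. ]
```

```bash

python3 -m inch '[[[1,5.6,0,-4.2,0.04],[1,5.6,0,-4.2,0.04]]]' 10
python3 d.py
python3 -m inch '[[[1,11,0,-8.2,0.08],[1,11,0,-8.2,0.08]]]' 10
cat > arc.py <<'E'
import sys; from h import *
# TCP circles the hinge rigidly with the door; print rows for a door step
s=st(); h=np.array([514,35.8]); p=np.array(s['tcp_pos'][:2]); v=p-h
Rm=R.from_euler('xyz',s['tool_rot']).as_matrix()
print('r',np.hypot(*v).round(1),'ang',np.arctan2(v[1],v[0]).round(3))
for dp in map(float,sys.argv[1:]):
    a=np.arctan2(v[1],v[0])-dp; t=h+174.5*np.array([np.cos(a),np.sin(a)])
    print(dp,(Rm.T@np.r_[t-p,148-s['tcp_pos'][2]]).round(1))
E
python3 arc.py .08 .15
```

```text
time: 12.32
tcp_pos: [688.6, 27.3, 150.0]
tool_rot: [-1.576, 0.008, -1.019]
force: [-0.4, 0.4, 0.8]
finger_gap: 12.3
{'time': 12.325, 'joint_positions': [-0.171, 0.759, 0.17, 1.448, -0.148, 0.956, 0.593], 'tcp_pos': [688.605, 27.302, 150.004], 'tool_rot': [-1.576, 0.008, -1.019], 'force': [-0.41, 0.357, 0.84], 'torque': [0.094, 0.062, -0.006], 'finger_gap': 12.275}
grasp point [688.6  27.3 144. ]
time: 12.58
tcp_pos: [685.0, -0.3, 150.0]
tool_rot: [-1.577, 0.008, -1.186]
force: [-1.3, 0.9, 0.6]
finger_gap: 11.9
{'time': 12.575, 'joint_positions': [-0.155, 0.756, 0.214, 1.462, -0.185, 0.952, 0.496], 'tcp_pos': [685.048, -0.271, 149.981], 'tool_rot': [-1.577, 0.008, -1.186], 'force': [-1.295, 0.897, 0.636], 'torque': [0.068, 0.243, -0.038], 'finger_gap': 11.857}
r 174.8 ang -0.208
0.08 [11.1  1.9 -8.5]
0.15 [ 20.4   1.9 -16.4]
```

```bash

python3 -m inch '[[[1,13.7,0,-10.7,0.1],[1,13.7,0,-10.7,0.1],[1,13.7,0,-10.7,0.1],[1,13.7,0,-10.7,0.1]]]' 10
python3 arc.py .1
```

```text
time: 13.08
tcp_pos: [656.5, -65.5, 150.0]
tool_rot: [-1.576, 0.006, -1.607]
force: [-0.8, 1.1, -1.1]
finger_gap: 11.9
{'time': 13.075, 'joint_positions': [-0.124, 0.731, 0.323, 1.547, -0.277, 0.915, 0.258], 'tcp_pos': [656.469, -65.458, 149.97], 'tool_rot': [-1.576, 0.006, -1.607], 'force': [-0.792, 1.136, -1.07], 'torque': [0.292, 0.148, -0.035], 'finger_gap': 11.861}
r 174.8 ang -0.618
0.1 [ 13.9   1.9 -10.5]
```

```bash

python3 -m inch '[[[1,13.8,0,-10.6,0.1],[1,13.8,0,-10.6,0.1],[1,13.8,0,-10.6,0.1],[1,13.8,0,-10.6,0.1],[1,13.8,0,-10.6,0.1]]]' 10
python3 arc.py .1
```

```text
time: 13.7
tcp_pos: [587.9, -122.4, 150.0]
tool_rot: [-1.576, 0.005, -2.134]
force: [1.7, 1.5, -0.3]
finger_gap: 11.8
{'time': 13.7, 'joint_positions': [-0.121, 0.673, 0.464, 1.728, -0.393, 0.838, -0.04], 'tcp_pos': [587.895, -122.434, 149.952], 'tool_rot': [-1.576, 0.005, -2.134], 'force': [1.686, 1.487, -0.256], 'torque': [0.257, 0.053, 0.022], 'finger_gap': 11.773}
r 174.6 ang -1.134
0.1 [ 14.1   1.9 -10.2]
```

```bash

python3 -m inch '[[[1,13.9,0,-10.5,0.1],[1,13.9,0,-10.5,0.1],[1,13.9,0,-10.5,0.1],[1,13.5,0,-10.2,0.1],[1,0,0,0,0]]]' 10
python3 arc.py .1
```

```text
time: 14.32
tcp_pos: [517.8, -138.6, 150.0]
tool_rot: [-1.578, 0.003, -2.558]
force: [-1.5, 1.7, -1.3]
finger_gap: 11.4
{'time': 14.325, 'joint_positions': [-0.164, 0.616, 0.584, 1.907, -0.488, 0.766, -0.291], 'tcp_pos': [517.821, -138.606, 149.955], 'tool_rot': [-1.578, 0.003, -2.558], 'force': [-1.49, 1.707, -1.277], 'torque': [0.242, 0.259, -0.076], 'finger_gap': 11.434}
r 174.4 ang -1.549
0.1 [ 14.3   2.  -10. ]
```

The door has turned about 1.58 rad. I'll release, lift straight up and check.

```bash

python3 -m inch '[[[0.5,0,0,0,0],[0.5,0,0,0,0],[0.5,0,0,0,0],[0.5,0,-30,0,0],[0.5,0,-45,0,0],[0.5,0,-50,0,0],[0.5,0,-50,0,0],[0.5,0,0,0,0]]]'
python3 - <<'E'
from h import *
st(); a=snap('top','t2.png');b=snap('side','s2.png')
p=np.hstack([cv2.imread('pics/t2.png')[120:300,100:440],cv2.imread('pics/s2.png')[120:300,180:520]]); cv2.imwrite('pics/c.png',p)
E
python3 - <<'E'
from h import *
a=cv2.imread('pics/t1.png');b=cv2.imread('pics/t2.png')
d=cv2.absdiff(a,b).max(2); print([(n,int(d[y0:y1,x0:x1].max())) for n,x0,x1,y0,y1 in(('meter',145,192,175,235),('driver',355,388,190,256),('bin',365,405,145,190),('spool',372,398,262,285))])
E
```

```text
time: 15.32
tcp_pos: [521.6, -141.6, 330.7]
tool_rot: [-1.572, 0.004, -2.554]
force: [0.2, 0.5, -1.0]
finger_gap: 46.9
{'time': 15.325, 'joint_positions': [-0.27, 0.422, 0.727, 1.665, -0.305, 1.169, -0.45], 'tcp_pos': [521.611, -141.575, 330.697], 'tool_rot': [-1.572, 0.004, -2.554], 'force': [0.212, 0.534, -1.007], 'torque': [-0.029, 0.15, -0.017], 'finger_gap': 46.947}
[('meter', 25), ('driver', 13), ('bin', 90), ('spool', 14)]
```

View pics/c.png

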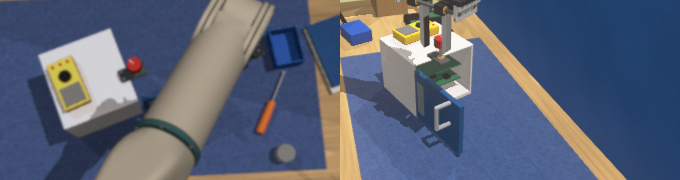

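```bash

python3 - <<'E'
from h import *
b=arm.get_image('side')
for f in(1.4,1.57,1.75):
    a=0.047-f; print(f,proj(b,[514+171.2*np.cos(a),35.8+171.2*np.sin(a),128]).round(0))
st(); print(arm.sign_off())
E
```

```text
1.4 [[286. 235.]]
1.57 [[275. 238.]]
1.75 [[263. 240.]]
{'time': 15.475, 'joint_positions': [-0.27, 0.426, 0.724, 1.672, -0.305, 1.168, -0.45], 'tcp_pos': [518.953, -139.752, 326.1], 'tool_rot': [-1.579, -0.002, -2.554], 'force': [0.636, 0.746, -0.42], 'torque': [-0.002, 0.085, 0.013], 'finger_gap': 46.889}
the job is handed in; nothing more can be done
None
```

I unscrewed the knob to its stop, then swung the door open to about a right angle, and handed the job in at 15.5 s.

- **Knob:** I turned it anticlockwise about 3.75 rad (0.6 turn) in small steps within one grasp, rising with it. The torque held near 0.2 N m and then jumped to 1.03 N m, which is the stop. A wrist view afterwards put the knob's centre at roughly 245–250 mm, high enough for the stem to be clear of the door.
- **Door:** I pinched the handle with the jaws yawed about 18° so the gripper body would clear the raised knob. The handle's arc gave an opening of about 1.58 rad, and the gripper was then released and lifted clear. In the last side view the handle sits where a door at about 1.5 rad would put it. That was read by eye to within several pixels, so the two roughly agree.
- **Other items:** The meter, screwdriver and spool regions are nearly unchanged between the first and last top views. The bin region did differ, by up to 90 grey levels. In the picture the bin looks to be in its place with the arm and its shadow next to it, so I put the difference down to those, but I did not check it separately.
- **Not checked:** The arm hid the door in the last top view, so the door angle was not measured there.

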